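Put the matching lids back on the kitchen canisters

TASK

Close the four canisters on the kitchen island: put each coloured lid on the canister of the same colour, right way up and fully seated, lowering it gently rather than dropping it. Leave the canisters standing where they are, and do not move the black spare lid.

Things in the scene. Friction and masses are not known exactly. Their poses are not given: they have to be found in the camera images.
- blue_lid: round blue stoneware lid, lying knob up on the worktop. Origin: centre of its underside, z up. From there: plug 58 mm wide (tapering to 48 at the bottom), z 0 to 10 mm; plate 82 mm wide, z 10 to 16; upright pale wooden knob, a cylinder 26 mm wide, z 16 to 44. About 120 g. Belongs on the blue canister; seated, its origin is 70 mm above that canister's origin.
- green_lid: round green stoneware lid, lying knob up on the worktop. Origin: centre of its underside, z up. From there: plug 58 mm wide (tapering to 48 at the bottom), z 0 to 10 mm; plate 82 mm wide, z 10 to 16; upright pale wooden knob, a cylinder 26 mm wide, z 16 to 44. About 120 g. Belongs on the green canister; seated, its origin is 85 mm above that canister's origin.
- yellow_lid: round yellow stoneware lid, lying knob up on the worktop. Origin: centre of its underside, z up. From there: plug 58 mm wide (tapering to 48 at the bottom), z 0 to 10 mm; plate 82 mm wide, z 10 to 16; upright pale wooden knob, a cylinder 26 mm wide, z 16 to 44. About 120 g. Belongs on the yellow canister; seated, its origin is 100 mm above that canister's origin.
- red_lid: round red stoneware lid, lying knob up on the worktop. Origin: centre of its underside, z up. From there: plug 58 mm wide (tapering to 48 at the bottom), z 0 to 10 mm; plate 82 mm wide, z 10 to 16; upright pale wooden knob, a cylinder 26 mm wide, z 16 to 44. About 120 g. Belongs on the red canister; seated, its origin is 115 mm above that canister's origin.
- blue_canister: blue straight-sided round stoneware canister, open at the top and empty, standing loose on the worktop: 80 mm outside diameter, 80 mm high, wall 5 mm (mouth 70 mm in diameter), inner floor 8 mm up. Origin at the centre of its underside, z up. About 0.7 kg.
- green_canister: green straight-sided round stoneware canister, open at the top and empty, standing loose on the worktop: 80 mm outside diameter, 95 mm high, wall 5 mm (mouth 70 mm in diameter), inner floor 8 mm up. Origin at the centre of its underside, z up. About 0.7 kg.
- yellow_canister: yellow straight-sided round stoneware canister, open at the top and empty, standing loose on the worktop: 80 mm outside diameter, 110 mm high, wall 5 mm (mouth 70 mm in diameter), inner floor 8 mm up. Origin at the centre of its underside, z up. About 0.7 kg.
- red_canister: red straight-sided round stoneware canister, open at the top and empty, standing loose on the worktop: 80 mm outside diameter, 125 mm high, wall 5 mm (mouth 70 mm in diameter), inner floor 8 mm up. Origin at the centre of its underside, z up. About 0.7 kg.
- spare_lid: round charcoal-black stoneware lid, lying knob up on the worktop. Origin: centre of its underside, z up. From there: plug 58 mm wide (tapering to 48 at the bottom), z 0 to 10 mm; plate 82 mm wide, z 10 to 16; upright pale wooden knob, a cylinder 26 mm wide, z 16 to 44. About 120 g. It belongs to no canister here. Leave it lying.
Not all that is in view belongs to the job. Leave any pink look-alike of the blue_lid alone.

How it is judged:
By the outcome, as a careful person would: the job done as asked, in the order asked, and still so for the second after the job is handed in, with the robot touching nothing.
It also fails if it takes over 112 s, if anything falls off the work surface, if the arm or the gripper's body presses on something with over 40 N, if the wrist force passes 120 N, or if a joint passes its speed limit or range.

ROBOT

A 6-joint arm with a two-finger parallel gripper is mounted at the origin on the work surface. World frame = base frame: x ahead of the robot, y to its left, z up, the work surface at z = 0. Lengths are in m, angles in rad, forces in N, time in s.
With the tool pointing down it reaches from about 0.375 to 0.9 m from the base axis. Payload 3.1 kg.
Tool frame: the origin (TCP) lies on the centre line of the jaws, within the pads' length; the fingertips stand 14 mm ahead of it and the grasp point (between the pads) lies 5 mm behind it; z points along the fingers, y is the line along which they close (so a half turn about z gives the same grasp; the last joint's range is limited). The gripper opens to 87 mm and grips with 3 to 60 N. Pads are 19 mm wide; open, the fingers measure 117 mm over their backs; the gripper's body (75 mm by 190 mm) begins 51 mm behind the grasp point.
Start: joints at [1.161, 0.527, 1.433, -0, 1.181, -0.178], TCP at [0.144, 0.608, 0.208] pointing down, gripper open.
Joint ranges: [-3.08, 3.08], [-0.75, 2.2], [0.22, 2.44], [-1.43, 4.57], [0, 2.65], [-2.85, 2.85]. Speed limits (rad/s): [2.79, 2.79, 3.14, 3.14, 3.14, 3.14].

INTERFACE

Orientations are given as a unit quaternion [x, y, z, w].
In Python, from rig import robot gives the robot as it stands.
- The arm moves only by the tool move_arm, never from a script. Its argument "commands" is a list of rows, each an object with "hand": the finger opening in cm, from 0 to 8.7; "travel": the shift along the tool's x, y, z in cm, a list of three; "twist": the turn, a rotation vector about the tool's x, y, z in degrees, a list of three. In form: [{"hand": hand, "travel": [dx, dy, dz], "twist": [wx, wy, wz]}, ...]. A call has 1 to 5 rows; each row shifts and turns the commanded pose from where the row before left it, along the tool's axes as they then stand; what a row does not reach is not made up. A row lasts 1/12 s, in which the tool goes at most 41.7 mm and 7.16 degrees, less where a joint would pass 70% of its speed; a pose out of reach is approached as far as the arm can. A call is refused whole if a number of a shift passes 4.17 or a number of a turn 7.16, either way. A call with a gripper value outside its range is refused whole. The fingers move at their own pace and stop on an object; "force" is the grip in N (left out, the last holds). Time passes only in rows, so rows that do not move let the fingers close. It gives the time, the measured TCP pose, the force, the opening and the grip force at its end, in the units of the state.
- robot.get_obs(): the state, without advancing time (a new reading comes with each control period).
- robot.camera(name): name is "side" or "top" or "wrist"; returns a dict with "frame" (480x640x3 uint8, red, green, blue), "fov_y" (degrees; the focal length in pixels is half the picture's height over the tangent of half this angle, whatever the lens; pixels are square), "cx", "cy" (the principal point, pixels), "extrinsics" (4x4, takes a point from camera to world coordinates); the wrist camera has in their place "T_tool_cam" (4x4, takes a point from camera to tool coordinates, whose origin is the TCP and whose axes are the flange's). Camera axes: x right, y down, z forward; pixel columns grow to the right and rows downward; lengths in m; the calibration is good to about 2 mm. A picture is of the moment at which its call begins: read the wrist's pose just before it. There is no depth.
- robot.hand_in(): hands the job in; it is judged then, once.
The state is a dict: "time": time; "q": joint angles; "joint_velocities": joint speeds; "joint_torque": joint torques, N m; "position": TCP position; "tool_rot": TCP orientation; "ft_force": force on the tool from outside, world axes, zero at the start; "moment": the same for the moment, N m; "grip_width": finger opening in m; "grip_force": force on a finger pad.
Only numpy, scipy, OpenCV 4.12 (cv2) and the standard library are available. Lean on these libraries where they do the work, as an engineer would, in place of code of your own. Each camera call takes 0.05 s, during which the arm holds its last target. There are 200 camera calls.

## Working session

There is one attempt and no reset: what is moved stays moved. The work goes in short steps, Python scripts to look and compute and a tool call to move; the robot and the scene stay as the last step left them, time stands still between calls to the robot, and variables do not carry over. Pictures are saved under pics/ and viewed, at most 14 in all, crops included, and the job is handed in when it is done.

Besides the shell and the picture viewer there is one more tool, called after "Request:" in YAML: its name, and indented under it one key for each argument. move_arm: Moves the arm, as the interface text tells. Its arguments: {"type":"object","properties":{"commands":{"type":"array"},"force":{"type":"number"}},"required":["commands"]}

```bash
mkdir -p pics; ls
python3 - <<'E'
from rig import robot
import cv2
o=robot.get_obs();print({k:o[k] for k in('time','position','tool_rot','ft_force','grip_width')})
for n in('top','side'):
    c=robot.camera(n);cv2.imwrite(f'pics/{n}0.png',c['frame'][...,::-1]);print(n,c['fov_y'],c['cx'],c['cy'],c['extrinsics'])
    import numpy as np;np.savez(f'{n}.npz',**c)
E
```

```text
pics
{'time': 0.0, 'position': array([0.14323639, 0.60756621, 0.20704657]), 'tool_rot': array([ 1.15632350e-01,  9.93291451e-01, -1.07505978e-03, -3.11445541e-04]), 'ft_force': array([ 0.07542964, -0.09939024,  0.09450449]), 'grip_width': 0.08728826545564579}
top 48.994532126684845 325.2264328745722 235.88085161294165 [[ 0.01682654 -0.98284697  0.18365376  0.29869084]
 [-0.99985542 -0.0160899   0.00550054  0.0073117 ]
 [-0.00245122 -0.18371977 -0.9829756   1.14401405]
 [ 0.          0.          0.          1.        ]]
side 55.38367438023141 325.67747322164854 245.03340772317068 [[ 0.68769023 -0.40403809  0.60318768 -0.07521839]
 [-0.72598234 -0.3762504   0.57566074 -0.55721062]
 [-0.00563926 -0.83377986 -0.55206824  0.59030649]
 [ 0.          0.          0.          1.        ]]
```

View pics/top0.png

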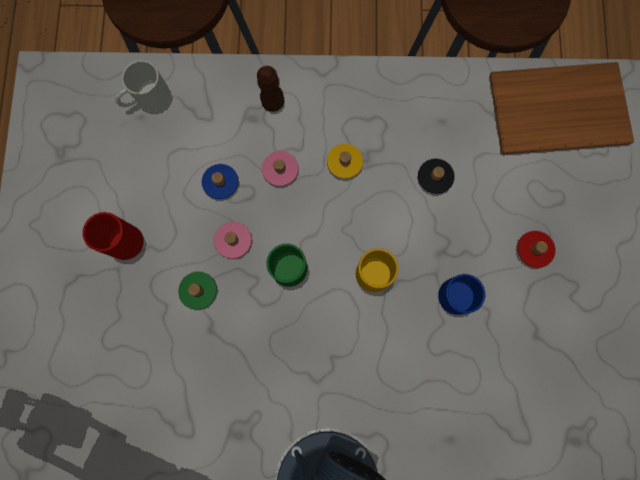

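View pics/side0.png

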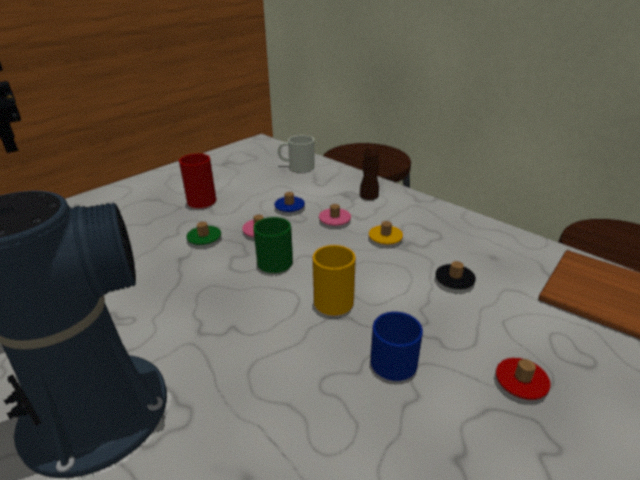

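The top view shows lids blue (220,181), yellow (345,161), green (198,290), red (536,249) and black (436,176). The canister mouths are at red (103,232), green (288,262), yellow (377,268) and blue (461,292). The side view agrees, and two pink decoys sit near the blue lid.

```bash
cat > h.py <<'E'
import numpy as np,cv2
from scipy.optimize import least_squares
H=dict(blue=.08,green=.095,yellow=.11,red=.125)
A=np.linspace(0,2*np.pi,60,endpoint=False)
def proj(c,P):
    E=np.linalg.inv(c['extrinsics']);f=240/np.tan(np.radians(float(c['fov_y']))/2)
    p=P@E[:3,:3].T+E[:3,3];return np.c_[c['cx']+f*p[:,0]/p[:,2],c['cy']+f*p[:,1]/p[:,2]]
def cen(h):
    m=cv2.moments(cv2.convexHull(h.astype(np.float32)));return np.array([m['m10'],m['m01']])/m['m00'],m['m00']
def model(c,x,y,r,z0,z1):
    P=np.vstack([np.c_[x+r*np.cos(A),y+r*np.sin(A),0*A+z] for z in(z0,z1)]);return cen(proj(c,P))
def masks(im):
    hsv=cv2.cvtColor(im,cv2.COLOR_RGB2HSV)
    R=dict(blue=(105,130),green=(50,85),yellow=(20,32),red=(-6,5))
    for n,(a,b) in R.items():
        h=hsv[...,0].astype(int);h=np.where(h>170,h-180,h)
        m=((h>=a)&(h<=b)&(hsv[...,1]>(195 if n in('yellow','red') else 130))&(hsv[...,2]>35)).astype(np.uint8)
        cs,_=cv2.findContours(m,cv2.RETR_EXTERNAL,cv2.CHAIN_APPROX_NONE)
        yield n,[k.reshape(-1,2) for k in cs if cv2.contourArea(k)>250]
def fit(c,k,r,z0,z1):
    t,a=cen(k)
    s=least_squares(lambda p:model(c,p[0],p[1],r,z0,z1)[0]-t,[.5,0.])
    return s.x,a/model(c,*s.x,r,z0,z1)[1]
E
cat > m.py <<'E'
from h import *
for cam in('top','side'):
    c=np.load(cam+'.npz')
    for n,ks in masks(c['frame']):
        for k in ks:
            l=fit(c,k,.041,.01,.016);q=fit(c,k,.04,0,H[n])
            print(cam,n,len(k),k.mean(0).round(),'lid',l[0].round(4),round(l[1],2),'can',q[0].round(4),round(q[1],2))
E
python3 m.py
```

```text
top blue 121 [462. 294.] lid [ 0.388 -0.28 ] 1.19 can [ 0.3852 -0.2711] 0.91
top blue 99 [219. 181.] lid [0.6304 0.2514] 0.9 can [0.6207 0.2443] 0.64
top green 103 [197. 290.] lid [0.3872 0.2866] 0.88 can [0.3837 0.2754] 0.64
top green 114 [287. 265.] lid [0.4456 0.0958] 1.11 can [0.4391 0.0918] 0.9
top yellow 117 [376. 270.] lid [ 0.4373 -0.0978] 1.18 can [ 0.4299 -0.0921] 0.91
top yellow 97 [344. 161.] lid [ 0.6824 -0.0264] 0.89 can [ 0.6647 -0.0248] 0.56
top red 101 [536. 249.] lid [ 0.4891 -0.4445] 0.87 can [ 0.4789 -0.4203] 0.47
top red 149 [113. 236.] lid [0.5023 0.4792] 1.73 can [0.4915 0.4542] 0.9
side blue 184 [395. 346.] lid [ 0.4119 -0.2561] 2.0 can [ 0.3877 -0.2709] 0.92
side green 88 [203. 236.] lid [0.3897 0.2873] 0.73 can [0.3611 0.235 ] 0.22
side green 155 [273. 245.] lid [0.4766 0.1365] 2.75 can [0.4424 0.0935] 0.87
side yellow 182 [333. 279.] lid [ 0.4751 -0.0535] 2.92 can [ 0.433 -0.092] 0.9
side yellow 88 [385. 235.] lid [ 0.6855 -0.0265] 0.78 can [ 0.6279 -0.0666] 0.21
side red 167 [522. 379.] lid [ 0.4915 -0.4452] 0.84 can [ 0.4382 -0.4554] 0.27
side red 145 [197. 180.] lid [0.5524 0.5595] 4.5 can [0.4968 0.4604] 0.88
```

Request:
move_arm:
  commands:
    - {"hand": 6, "travel": [0, 0, 0], "twist": [0, 0, -6.64]}
    - {"hand": 6, "travel": [0, 0, 0], "twist": [0, 0, -6.64]}
    - {"hand": 6, "travel": [-2.45, -3.2, 0], "twist": [0, 0, 0]}
    - {"hand": 6, "travel": [-2.45, -3.2, 0], "twist": [0, 0, 0]}
    - {"hand": 6, "travel": [-2.45, -3.2, 0], "twist": [0, 0, 0]}
  force: 20

```text
time: 0.52
position: [0.217, 0.5111, 0.2074]
tool_rot: [-0.001, 1.0, -0.001, -0.0]
ft_force: [1.0, 0.3, -0.3]
grip_width: 0.0635
grip_force: 0.0
```

Request:
move_arm:
  commands:
    - {"hand": 6, "travel": [-2.45, -3.2, 0], "twist": [0, 0, 0]}
    - {"hand": 6, "travel": [-2.45, -3.2, 0], "twist": [0, 0, 0]}
    - {"hand": 6, "travel": [-2.45, -3.2, 1], "twist": [0, 0, 0]}
    - {"hand": 6, "travel": [-2.45, -3.2, 1], "twist": [0, 0, 0]}
    - {"hand": 6, "travel": [-2.45, -3.2, 1], "twist": [0, 0, 0]}

```text
time: 0.93
position: [0.3402, 0.3507, 0.1778]
tool_rot: [-0.0, 1.0, 0.0, 0.0]
ft_force: [0.5, 0.2, -0.4]
grip_width: 0.0598
grip_force: 0.0
```

Request:
move_arm:
  commands:
    - {"hand": 6, "travel": [-2.45, -3.2, 1], "twist": [0, 0, 0]}
    - {"hand": 6, "travel": [-2.45, -3.2, 1], "twist": [0, 0, 0]}
    - {"hand": 6, "travel": [0, 0, 0], "twist": [0, 0, 0]}
    - {"hand": 6, "travel": [0, 0, 0], "twist": [0, 0, 0]}
    - {"hand": 6, "travel": [0, 0, 0], "twist": [0, 0, 0]}

```text
time: 1.35
position: [0.3882, 0.2882, 0.1579]
tool_rot: [0.001, 1.0, 0.0, -0.001]
ft_force: [-0.3, 0.0, -0.5]
grip_width: 0.0596
grip_force: 0.0
```

```bash
cat > w.py <<'E'
import sys;from h import *
from rig import robot
from scipy.spatial.transform import Rotation as Ro
def wrist(name):
    o=robot.get_obs();c=dict(robot.camera('wrist'));T=np.eye(4);T[:3,:3]=Ro.from_quat(o['tool_rot']).as_matrix();T[:3,3]=o['position']
    c['extrinsics']=T@c['T_tool_cam'];cv2.imwrite(f'pics/{name}.png',c['frame'][...,::-1]);print(o['time'],o['position'].round(4));return c
if __name__=='__main__':
    c=wrist(sys.argv[1]);print(c['T_tool_cam'].round(3),c['fov_y'])
    for n,ks in masks(c['frame']):
        for k in ks:
            e=k.min()<2 or k[:,0].max()>637 or k[:,1].max()>477
            l=fit(c,k,.041,.01,.016);q=fit(c,k,.04,0,H[n])
            print(n,'EDGE' if e else '',k.mean(0).round(),'lid',l[0].round(4),round(l[1],2),'can',q[0].round(4),round(q[1],2))
E
python3 w.py w0
```

```text
1.35 [0.3882 0.2882 0.1579]
[[ 0.    -0.961 -0.276  0.075]
 [ 1.     0.     0.001  0.001]
 [-0.001 -0.276  0.961 -0.177]
 [ 0.     0.     0.     1.   ]] 58.85558270446516
green EDGE [ 59. 273.] lid [0.4353 0.081 ] 1.05 can [0.4158 0.1153] 0.42
green  [327. 211.] lid [0.384  0.2889] 0.84 can [0.3683 0.2889] 0.49
```

View pics/w0.png

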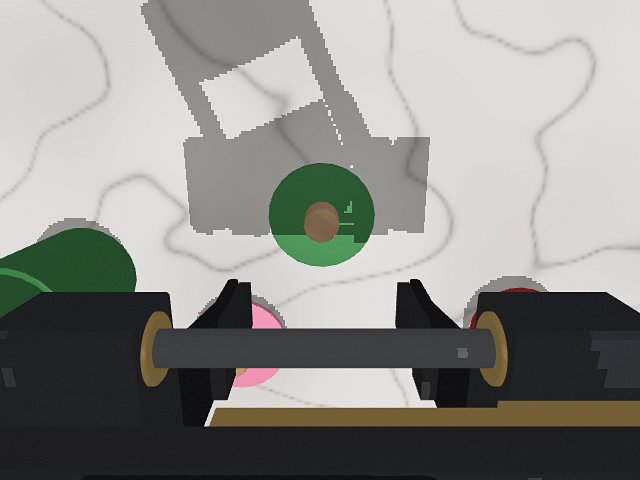

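The wrist view shows the green lid centred between the open fingers at about (322,215), clear of the pink lid at (258,345). It agrees with the overhead fit, so I'm descending.

Request:
move_arm:
  commands:
    - {"hand": 6, "travel": [0, 0, 4], "twist": [0, 0, 0]}
    - {"hand": 6, "travel": [0, 0, 4], "twist": [0, 0, 0]}
    - {"hand": 6, "travel": [0, 0, 3], "twist": [0, 0, 0]}
    - {"hand": 6, "travel": [0, 0, 1.5], "twist": [0, 0, 0]}
    - {"hand": 6, "travel": [0, 0, 0], "twist": [0, 0, 0]}

```text
time: 1.82
position: [0.3853, 0.2888, 0.0304]
tool_rot: [-0.002, 1.0, -0.001, -0.003]
ft_force: [-0.1, -0.4, -0.1]
grip_width: 0.0599
grip_force: 0.0
```

Request:
move_arm:
  commands:
    - {"hand": 1.5, "travel": [0, 0, 0], "twist": [0, 0, 0]}
    - {"hand": 1.5, "travel": [0, 0, 0], "twist": [0, 0, 0]}
    - {"hand": 1.5, "travel": [0, 0, 0], "twist": [0, 0, 0]}
    - {"hand": 1.5, "travel": [0, 0, 0], "twist": [0, 0, 0]}
    - {"hand": 1.5, "travel": [0, 0, 0], "twist": [0, 0, 0]}

```text
time: 2.23
position: [0.3892, 0.2887, 0.0342]
tool_rot: [-0.0, 1.0, 0.0, 0.001]
ft_force: [-0.6, 0.2, 0.4]
grip_width: 0.0348
grip_force: 0.0
```

Request:
move_arm:
  commands:
    - {"hand": 1.5, "travel": [0, 0, 0], "twist": [0, 0, 0]}
    - {"hand": 1.5, "travel": [0, 0, 0], "twist": [0, 0, 0]}
    - {"hand": 1.5, "travel": [0, 0, 0], "twist": [0, 0, 0]}
    - {"hand": 1.5, "travel": [0, 0, 0], "twist": [0, 0, 0]}
    - {"hand": 1.5, "travel": [0, 0, 0], "twist": [0, 0, 0]}

```text
time: 2.65
position: [0.3885, 0.2882, 0.033]
tool_rot: [0.0, 1.0, -0.0, -0.0]
ft_force: [0.7, -0.2, -0.4]
grip_width: 0.0158
grip_force: 0.0
```

```bash
python3 w.py w1; python3 -c "
from rig import robot;import cv2;cv2.imwrite('pics/s1.png',cv2.resize(robot.camera('side')['frame'][150:330,100:340,::-1],None,fx=3,fy=3))"
```

```text
2.65 [0.3885 0.2882 0.033 ]
[[ 0.    -0.961 -0.276  0.075]
 [ 1.     0.     0.001  0.001]
 [-0.001 -0.276  0.961 -0.177]
 [ 0.     0.     0.     1.   ]] 58.85558270446516
green  [ 21. 383.] lid [0.4531 0.128 ] 0.05 can [0.4124 0.177 ] 0.01
green EDGE [ 10. 318.] lid [0.4145 0.1302] 0.02 can [0.3842 0.1807] 0.01
green  [321. 256.] lid [0.3812 0.2877] 0.76 can [0.3557 0.2883] 0.28
red EDGE [585. 394.] lid [0.4594 0.4315] 0.11 can [0.393  0.3638] 0.02
```

View pics/w1.png

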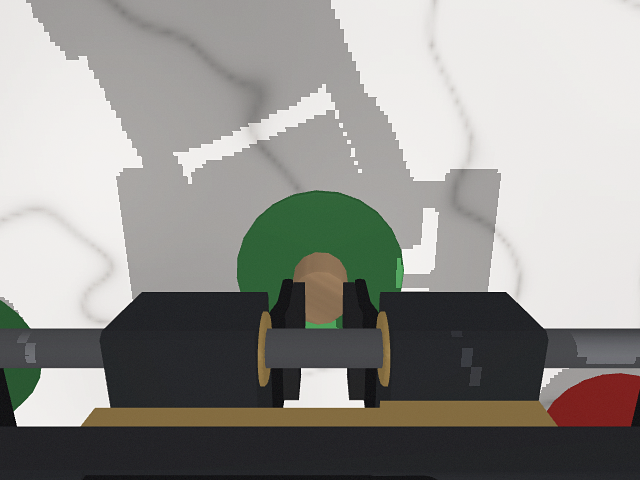

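View pics/s1.png

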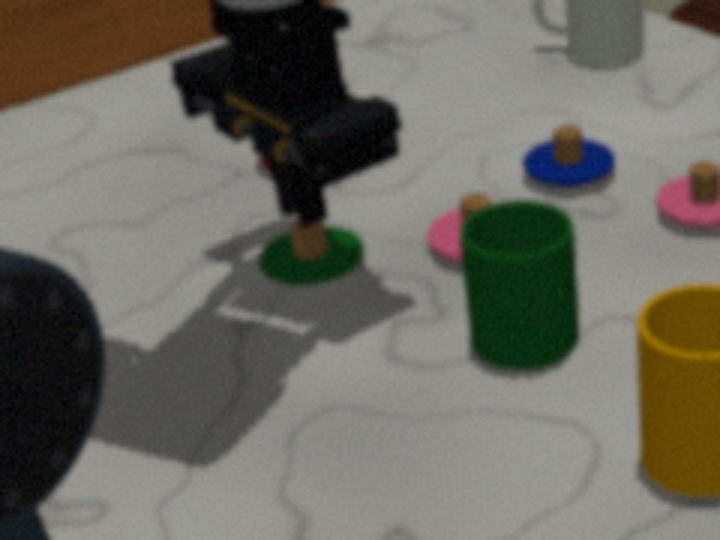

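Run:
```python
from h import *
from w import wrist
c=wrist('w2')
P=lambda a:proj(c,np.array(a,float)).round(0).tolist()
T=c['extrinsics']@np.linalg.inv(c['T_tool_cam'])
t=lambda p:T[:3,:3]@p+T[:3,3]
print('tip edges tool x=+-.0095,y=+-.008',[P([t(np.array([x,y,.014]))])[0] for x in(-.0095,.0095) for y in(-.008,.008)])
s=least_squares(lambda p:(lambda q:[q[:,1].min()-190,q[:,0].min()-237,q[:,0].max()-404])(proj(c,np.c_[p[0]+.041*np.cos(A),p[1]+.041*np.sin(A),0*A+p[2]])),[.38,.288,.016]);print(s.x,s.cost)
for x in(.365,.37,.375,.38,.385):
    q=proj(c,np.c_[x+.013*np.cos(A),.2882+.013*np.sin(A),0*A+.044]);r=proj(c,np.c_[x+.013*np.cos(A),.2882+.013*np.sin(A),0*A+.016]);p=proj(c,np.c_[x+.041*np.cos(A),.2882+.041*np.sin(A),0*A+.016]);print(x,q.min(0).round(),q.max(0).round(),r.min(0).round(),r.max(0).round(),p.min(0).round(),p.max(0).round())
```

```text
2.75 [0.3885 0.2882 0.033 ]
tip edges tool x=+-.0095,y=+-.008 [[305.0, 296.0], [338.0, 296.0], [304.0, 259.0], [338.0, 259.0]]
[0.38785986 0.28785182 0.01407512] 1.6155871338926322e-27
0.365 [289. 216.] [353. 276.] [294. 202.] [349. 255.] [234. 140.] [408. 308.]
0.37 [289. 228.] [352. 287.] [294. 212.] [349. 265.] [235. 151.] [407. 317.]
0.375 [290. 239.] [352. 298.] [294. 223.] [348. 274.] [235. 163.] [407. 326.]
0.38 [290. 251.] [352. 309.] [294. 233.] [348. 284.] [236. 174.] [406. 335.]
0.385 [290. 263.] [352. 320.] [294. 243.] [348. 293.] [237. 185.] [406. 344.]
```

```bash
python3 -c "
import cv2;a=cv2.imread('pics/w1.png')[180:360,200:440];cv2.imwrite('pics/w1c.png',cv2.resize(cv2.convertScaleAbs(a,alpha=1.7,beta=20),None,fx=3,fy=3,interpolation=0))"
```

```text
(no output)
```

View pics/w1c.png

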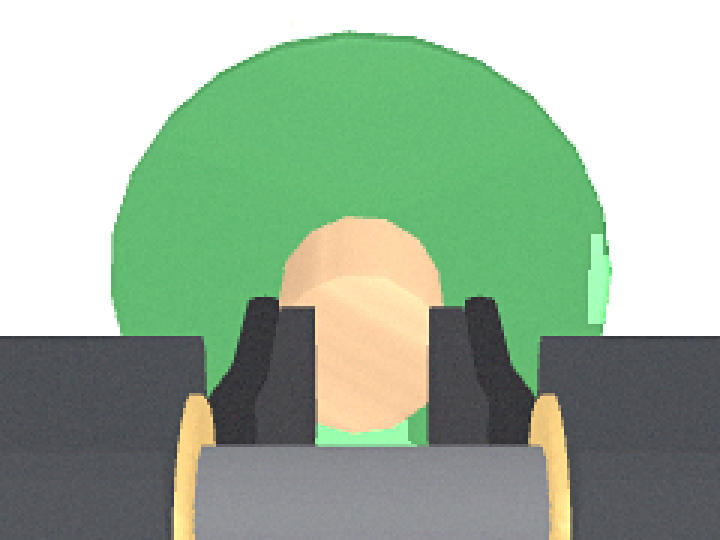

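The crop shows the knob (top at 308,298) centred under the fingers. The finger gap is 38 px wide and closed above the knob, and the side crop has the fingertips level with the knob top. So the real fingertips sit about 25 mm further back than I assumed. I'll reopen, go lower while watching the force, and grip again.

Request:
move_arm:
  commands:
    - {"hand": 5.5, "travel": [0, 0, 0], "twist": [0, 0, 0]}
    - {"hand": 5.5, "travel": [0, 0, 0], "twist": [0, 0, 0]}
    - {"hand": 5.5, "travel": [0, 0, 0], "twist": [0, 0, 0]}
    - {"hand": 5.5, "travel": [0, 0, 0], "twist": [0, 0, 0]}
    - {"hand": 5.5, "travel": [0, 0, 0], "twist": [0, 0, 0]}

```text
time: 3.22
position: [0.3885, 0.2883, 0.033]
tool_rot: [0.0, 1.0, -0.0, -0.0]
ft_force: [0.9, -0.4, 0.1]
grip_width: 0.0409
grip_force: 0.0
```

Request:
move_arm:
  commands:
    - {"hand": 5.5, "travel": [0, 0, 0], "twist": [0, 0, 0]}
    - {"hand": 5.5, "travel": [0, 0, 0], "twist": [0, 0, 0]}
    - {"hand": 5.5, "travel": [0, 0, 0], "twist": [0, 0, 0]}
    - {"hand": 5.5, "travel": [0, 0, 0.5], "twist": [0, 0, 0]}
    - {"hand": 5.5, "travel": [0, 0, 0.5], "twist": [0, 0, 0]}

```text
time: 3.63
position: [0.3888, 0.2884, 0.0229]
tool_rot: [0.0, 1.0, 0.0, 0.0]
ft_force: [-0.2, 0.1, -0.5]
grip_width: 0.0545
grip_force: 0.0
```

```bash
python3 w.py w3|head -1; python3 -c "
from rig import robot;import cv2,numpy as np;o=robot.get_obs();print(o['ft_force'],o['grip_width'])
a=cv2.imread('pics/w3.png');b=cv2.resize(robot.camera('side')['frame'][170:270,150:270,::-1],None,fx=4,fy=4)
cv2.imwrite('pics/c3.png',np.hstack([b,cv2.convertScaleAbs(a[160:360,200:480],alpha=1.7,beta=20).repeat(2,0)[:400].repeat(1,1)]))"
```

```text
3.6333 [0.3888 0.2884 0.0229]
[-0.75004494 -0.02922158 -0.90930483] 0.05506400714531549
```

View pics/c3.png

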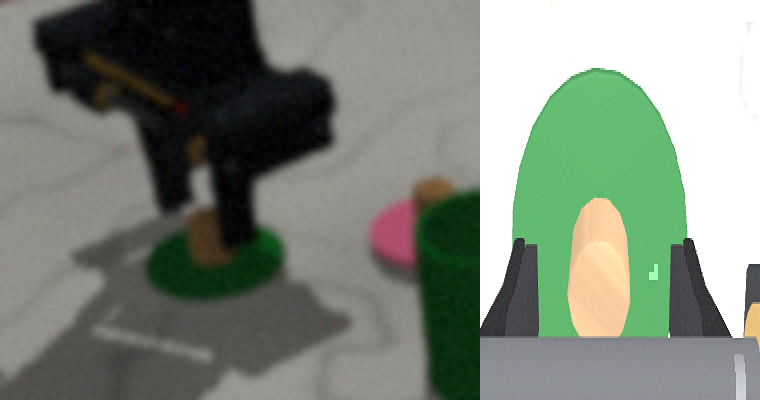

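The crop shows the fingers straddling the knob with tips still well above the plate, and there is no contact force. I'll go 12 mm lower and grip.

Request:
move_arm:
  commands:
    - {"hand": 5.5, "travel": [0, 0, 0.4], "twist": [0, 0, 0]}
    - {"hand": 5.5, "travel": [0, 0, 0.4], "twist": [0, 0, 0]}
    - {"hand": 5.5, "travel": [0, 0, 0.4], "twist": [0, 0, 0]}
    - {"hand": 2, "travel": [0, 0, 0], "twist": [0, 0, 0]}
    - {"hand": 2, "travel": [0, 0, 0], "twist": [0, 0, 0]}
  force: 25

```text
time: 4.15
position: [0.3883, 0.2882, 0.0107]
tool_rot: [0.0, 1.0, -0.0, -0.0]
ft_force: [0.4, -0.6, 0.9]
grip_width: 0.048
grip_force: 0.0
```

Request:
move_arm:
  commands:
    - {"hand": 2, "travel": [0, 0, 0], "twist": [0, 0, 0]}
    - {"hand": 2, "travel": [0, 0, 0], "twist": [0, 0, 0]}
    - {"hand": 2, "travel": [0, 0, 0], "twist": [0, 0, 0]}
    - {"hand": 2, "travel": [0, 0, 0], "twist": [0, 0, 0]}
    - {"hand": 2, "travel": [0, 0, 0], "twist": [0, 0, 0]}

```text
time: 4.57
position: [0.3886, 0.2882, 0.0112]
tool_rot: [0.0, 1.0, 0.0, 0.0]
ft_force: [-0.5, -1.1, 1.9]
grip_width: 0.0251
grip_force: 25.0
```

Request:
move_arm:
  commands:
    - {"hand": 2, "travel": [0, 0, 0], "twist": [0, 0, 0]}
    - {"hand": 2, "travel": [0, 0, 0], "twist": [0, 0, 0]}
    - {"hand": 2, "travel": [0, 0, 0], "twist": [0, 0, 0]}

```text
time: 4.82
position: [0.3886, 0.2882, 0.0112]
tool_rot: [-0.0, 1.0, -0.0, 0.0]
ft_force: [0.5, -0.6, 2.0]
grip_width: 0.0253
grip_force: 25.0
```

Request:
move_arm:
  commands:
    - {"hand": 2, "travel": [0, 0, -2], "twist": [0, 0, 0]}
    - {"hand": 2, "travel": [0, 0, -4], "twist": [0, 0, 0]}
    - {"hand": 2, "travel": [0, 0, -4], "twist": [0, 0, 0]}
    - {"hand": 2, "travel": [0, 0, -3.5], "twist": [0, 0, 0]}
    - {"hand": 2, "travel": [0, 0, 0], "twist": [0, 0, 0]}

```text
time: 5.23
position: [0.3925, 0.2903, 0.1519]
tool_rot: [-0.0, 1.0, 0.003, 0.006]
ft_force: [1.1, 0.6, -0.8]
grip_width: 0.0253
grip_force: 25.0
```

Request:
move_arm:
  commands:
    - {"hand": 2, "travel": [-1.05, -3.91, 0], "twist": [0, 0, 0]}
    - {"hand": 2, "travel": [-1.05, -3.91, 0], "twist": [0, 0, 0]}
    - {"hand": 2, "travel": [-1.05, -3.91, 0], "twist": [0, 0, 0]}
    - {"hand": 2, "travel": [-1.05, -3.91, 0], "twist": [0, 0, 0]}
    - {"hand": 2, "travel": [-1.05, -3.91, 0], "twist": [0, 0, 0]}

```text
time: 5.65
position: [0.4406, 0.0913, 0.1454]
tool_rot: [-0.0, 1.0, 0.0, -0.001]
ft_force: [0.5, 0.4, -1.4]
grip_width: 0.0253
grip_force: 25.0
```

Request:
move_arm:
  commands:
    - {"hand": 2, "travel": [0, 0, 0], "twist": [0, 0, 0]}
    - {"hand": 2, "travel": [0, 0, 0], "twist": [0, 0, 0]}

```text
time: 5.82
position: [0.4414, 0.0907, 0.1454]
tool_rot: [0.003, 1.0, 0.0, -0.0]
ft_force: [-0.9, -0.5, -0.9]
grip_width: 0.0252
grip_force: 25.0
```

```bash
python3 w.py w4|grep -v '\['; python3 -c "
from rig import robot;import cv2,numpy as np
a=cv2.imread('pics/w4.png');b=cv2.resize(robot.camera('side')['frame'][150:300,180:380,::-1],(400,300))
cv2.imwrite('pics/c4.png',np.hstack([b,cv2.resize(a,(400,300))]))"
```

```text
(no output)
```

View pics/c4.png

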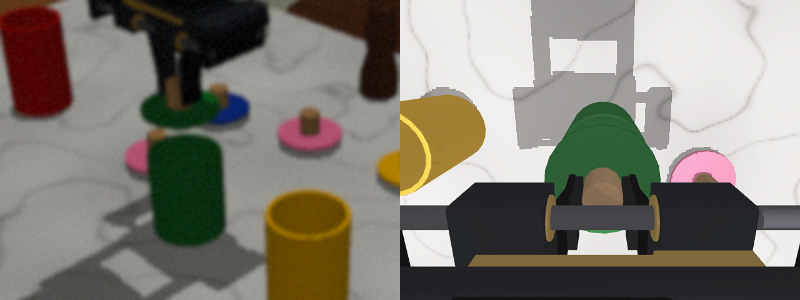

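The picture shows the green lid held level directly above the green canister, so I'm lowering it gently.

Request:
move_arm:
  commands:
    - {"hand": 2, "travel": [0, 0.15, 1.5], "twist": [0, 0, 0]}
    - {"hand": 2, "travel": [0, 0, 1.5], "twist": [0, 0, 0]}
    - {"hand": 2, "travel": [0, 0, 0.5], "twist": [0, 0, 0]}
    - {"hand": 2, "travel": [0, 0, 0.4], "twist": [0, 0, 0]}
    - {"hand": 2, "travel": [0, 0, 0.4], "twist": [0, 0, 0]}

```text
time: 6.33
position: [0.4406, 0.0954, 0.1028]
tool_rot: [-0.001, 1.0, 0.0, -0.0]
ft_force: [0.6, -0.8, -1.6]
grip_width: 0.025
grip_force: 25.0
```

Request:
move_arm:
  commands:
    - {"hand": 2, "travel": [0, 0, 0.2], "twist": [0, 0, 0]}
    - {"hand": 2, "travel": [0, 0, 0.2], "twist": [0, 0, 0]}
    - {"hand": 2, "travel": [0, 0, 0.1], "twist": [0, 0, 0]}
    - {"hand": 2, "travel": [0, 0, 0.1], "twist": [0, 0, 0]}

```text
time: 6.67
position: [0.4413, 0.0943, 0.0972]
tool_rot: [-0.0, 1.0, -0.0, 0.0]
ft_force: [-0.5, -0.5, -0.8]
grip_width: 0.0253
grip_force: 25.0
```

Request:
move_arm:
  commands:
    - {"hand": 2, "travel": [0, 0, 0.1], "twist": [0, 0, 0]}
    - {"hand": 2, "travel": [0, 0, 0.05], "twist": [0, 0, 0]}
    - {"hand": 2, "travel": [0, 0, 0], "twist": [0, 0, 0]}

```text
time: 6.92
position: [0.4413, 0.0942, 0.0962]
tool_rot: [0.0, 1.0, 0.0, 0.0]
ft_force: [-2.0, 1.4, 4.6]
grip_width: 0.0252
grip_force: 25.0
```

Contact came at the expected seated height. I'll release, retreat and go to the yellow lid.

Request:
move_arm:
  commands:
    - {"hand": 5.5, "travel": [0, 0, 0], "twist": [0, 0, 0]}
    - {"hand": 5.5, "travel": [0, 0, 0], "twist": [0, 0, 0]}
    - {"hand": 5.5, "travel": [0, 0, 0], "twist": [0, 0, 0]}
    - {"hand": 5.5, "travel": [0, 0, 0], "twist": [0, 0, 0]}
    - {"hand": 5.5, "travel": [0, 0, 0], "twist": [0, 0, 0]}

```text
time: 7.33
position: [0.441, 0.0942, 0.0955]
tool_rot: [0.0, 1.0, -0.0, -0.0]
ft_force: [0.2, -0.1, 0.2]
grip_width: 0.0496
grip_force: 0.0
```

Request:
move_arm:
  commands:
    - {"hand": 5.5, "travel": [0, 0, 0], "twist": [0, 0, 0]}
    - {"hand": 5.5, "travel": [0, 0, -1], "twist": [0, 0, 0]}
    - {"hand": 5.5, "travel": [0, 0, -2], "twist": [0, 0, 0]}
    - {"hand": 5.5, "travel": [0, 0, -3], "twist": [0, 0, 0]}
    - {"hand": 5.5, "travel": [-3.47, -1.72, 0], "twist": [0, 0, 0]}

```text
time: 7.75
position: [0.4704, 0.0796, 0.1589]
tool_rot: [-0.002, 1.0, 0.001, -0.002]
ft_force: [-0.3, 0.6, -0.3]
grip_width: 0.0546
grip_force: 0.0
```

Request:
move_arm:
  commands:
    - {"hand": 5.5, "travel": [-3.47, -1.72, 0], "twist": [0, 0, 0]}
    - {"hand": 5.5, "travel": [-3.47, -1.72, 0], "twist": [0, 0, 0]}
    - {"hand": 5.5, "travel": [-3.47, -1.72, 0], "twist": [0, 0, 0]}
    - {"hand": 5.5, "travel": [-3.47, -1.72, 0], "twist": [0, 0, 0]}
    - {"hand": 5.5, "travel": [-3.47, -1.72, 0], "twist": [0, 0, 0]}

```text
time: 8.17
position: [0.6504, -0.0099, 0.1553]
tool_rot: [0.0, 1.0, 0.0, -0.0]
ft_force: [0.5, 0.7, -0.8]
grip_width: 0.0549
grip_force: 0.0
```

Request:
move_arm:
  commands:
    - {"hand": 5.5, "travel": [-3.47, -1.72, 0], "twist": [0, 0, 0]}
    - {"hand": 5.5, "travel": [0, 0, 0], "twist": [0, 0, 0]}
    - {"hand": 5.5, "travel": [0, 0, 0], "twist": [0, 0, 0]}
    - {"hand": 5.5, "travel": [0, 0, 0], "twist": [0, 0, 0]}

```text
time: 8.5
position: [0.6827, -0.0259, 0.1545]
tool_rot: [0.0, 1.0, 0.0, -0.001]
ft_force: [0.9, 0.3, 0.1]
grip_width: 0.0549
grip_force: 0.0
```

```bash
python3 w.py w5
python3 - <<'E'
from rig import robot
import numpy as np
for n in('top','side'): np.savez(n+'.npz',**robot.camera(n))
E
python3 m.py | grep -v red
```

```text
8.5 [ 0.6827 -0.0259  0.1545]
[[ 0.    -0.961 -0.276  0.075]
 [ 1.     0.     0.001  0.001]
 [-0.001 -0.276  0.961 -0.177]
 [ 0.     0.     0.     1.   ]] 58.85558270446516
top blue 121 [462. 295.] lid [ 0.3879 -0.2801] 1.19 can [ 0.3852 -0.2711] 0.91
top yellow 112 [379. 270.] lid [ 0.4362 -0.1059] 0.92 can [ 0.4289 -0.0998] 0.7
side blue 183 [395. 345.] lid [ 0.412  -0.2561] 1.99 can [ 0.3878 -0.2709] 0.92
side green 170 [273. 241.] lid [0.4808 0.1422] 3.0 can [0.4464 0.0988] 0.95
side yellow 182 [333. 279.] lid [ 0.4749 -0.0534] 2.94 can [ 0.4328 -0.0919] 0.91
side yellow 87 [385. 235.] lid [ 0.6856 -0.0269] 0.76 can [ 0.628 -0.067] 0.21
```

Request:
move_arm:
  commands:
    - {"hand": 5.5, "travel": [0, 0, 3.9], "twist": [0, 0, 0]}
    - {"hand": 5.5, "travel": [0, 0, 3.9], "twist": [0, 0, 0]}
    - {"hand": 5.5, "travel": [0, 0, 3], "twist": [0, 0, 0]}
    - {"hand": 5.5, "travel": [0, 0, 2], "twist": [0, 0, 0]}
    - {"hand": 5.5, "travel": [0, 0, 0.8], "twist": [0, 0, 0]}

```text
time: 9.07
position: [0.6802, -0.0248, 0.0161]
tool_rot: [-0.0, 1.0, 0.001, -0.004]
ft_force: [-0.1, 0.3, -0.0]
grip_width: 0.0554
grip_force: 0.0
```

Request:
move_arm:
  commands:
    - {"hand": 5.5, "travel": [0, 0, 0.6], "twist": [0, 0, 0]}
    - {"hand": 5.5, "travel": [0, 0, 0], "twist": [0, 0, 0]}
    - {"hand": 2, "travel": [0, 0, 0], "twist": [0, 0, 0]}
    - {"hand": 2, "travel": [0, 0, 0], "twist": [0, 0, 0]}
    - {"hand": 2, "travel": [0, 0, 0], "twist": [0, 0, 0]}

```text
time: 9.48
position: [0.6852, -0.0264, 0.0154]
tool_rot: [-0.0, 1.0, -0.0, 0.002]
ft_force: [0.2, -0.6, -0.6]
grip_width: 0.0419
grip_force: 0.0
```

Request:
move_arm:
  commands:
    - {"hand": 2, "travel": [0, 0, 0], "twist": [0, 0, 0]}
    - {"hand": 2, "travel": [0, 0, 0], "twist": [0, 0, 0]}
    - {"hand": 2, "travel": [0, 0, 0], "twist": [0, 0, 0]}
    - {"hand": 2, "travel": [0, 0, 0], "twist": [0, 0, 0]}
    - {"hand": 2, "travel": [0, 0, 0], "twist": [0, 0, 0]}

```text
time: 9.9
position: [0.6843, -0.0263, 0.0143]
tool_rot: [-0.0, 1.0, -0.0, 0.0]
ft_force: [-0.5, -0.2, 5.4]
grip_width: 0.0253
grip_force: 25.0
```

Request:
move_arm:
  commands:
    - {"hand": 2, "travel": [0, 0, -1.5], "twist": [0, 0, 0]}
    - {"hand": 2, "travel": [0, 0, -3.8], "twist": [0, 0, 0]}
    - {"hand": 2, "travel": [0, 0, -4], "twist": [0, 0, 0]}
    - {"hand": 2, "travel": [0, 0, -3.8], "twist": [0, 0, 0]}
    - {"hand": 2, "travel": [0, 0, -2.4], "twist": [0, 0, 0]}

```text
time: 10.32
position: [0.6855, -0.0263, 0.1736]
tool_rot: [-0.0, 1.0, -0.001, 0.003]
ft_force: [1.5, -0.1, -1.6]
grip_width: 0.0251
grip_force: 25.0
```

Request:
move_arm:
  commands:
    - {"hand": 2, "travel": [3.61, -0.94, 0], "twist": [0, 0, 0]}
    - {"hand": 2, "travel": [3.61, -0.94, 0], "twist": [0, 0, 0]}
    - {"hand": 2, "travel": [3.61, -0.94, 0], "twist": [0, 0, 0]}
    - {"hand": 2, "travel": [3.61, -0.94, 0], "twist": [0, 0, 0]}
    - {"hand": 2, "travel": [3.61, -0.94, 0], "twist": [0, 0, 0]}

```text
time: 10.73
position: [0.5014, -0.0731, 0.1691]
tool_rot: [-0.0, 1.0, -0.0, 0.0]
ft_force: [0.3, -0.7, -1.3]
grip_width: 0.0249
grip_force: 25.0
```

Request:
move_arm:
  commands:
    - {"hand": 2, "travel": [3.61, -0.94, 0], "twist": [0, 0, 0]}
    - {"hand": 2, "travel": [3.61, -0.94, 0], "twist": [0, 0, 0]}
    - {"hand": 2, "travel": [0, 0, 0], "twist": [0, 0, 0]}
    - {"hand": 2, "travel": [0, 0, 0], "twist": [0, 0, 0]}
    - {"hand": 2, "travel": [0, 0, 0], "twist": [0, 0, 0]}

```text
time: 11.15
position: [0.4323, -0.0925, 0.1694]
tool_rot: [0.0, 1.0, -0.001, 0.001]
ft_force: [-0.2, -0.4, -0.5]
grip_width: 0.0251
grip_force: 25.0
```

Request:
move_arm:
  commands:
    - {"hand": 2, "travel": [0, 0, 0], "twist": [0, 0, 0]}
    - {"hand": 2, "travel": [0, 0, 0], "twist": [0, 0, 0]}

```text
time: 11.32
position: [0.4328, -0.0922, 0.1688]
tool_rot: [-0.0, 1.0, -0.0, 0.001]
ft_force: [0.2, 0.8, -1.0]
grip_width: 0.0252
grip_force: 25.0
```

Request:
move_arm:
  commands:
    - {"hand": 2, "travel": [0, 0, 1.8], "twist": [0, 0, 0]}
    - {"hand": 2, "travel": [0, 0, 1.5], "twist": [0, 0, 0]}
    - {"hand": 2, "travel": [0, 0, 0.7], "twist": [0, 0, 0]}
    - {"hand": 2, "travel": [0, 0, 0.4], "twist": [0, 0, 0]}
    - {"hand": 2, "travel": [0, 0, 0.3], "twist": [0, 0, 0]}

```text
time: 11.73
position: [0.4317, -0.0918, 0.1211]
tool_rot: [-0.0, 1.0, 0.0, -0.0]
ft_force: [-0.8, -0.7, -0.8]
grip_width: 0.0248
grip_force: 25.0
```

Request:
move_arm:
  commands:
    - {"hand": 2, "travel": [0, 0, 0.2], "twist": [0, 0, 0]}
    - {"hand": 2, "travel": [0, 0, 0.2], "twist": [0, 0, 0]}
    - {"hand": 2, "travel": [0, 0, 0.1], "twist": [0, 0, 0]}
    - {"hand": 2, "travel": [0, 0, 0.1], "twist": [0, 0, 0]}
    - {"hand": 2, "travel": [0, 0, 0], "twist": [0, 0, 0]}

```text
time: 12.15
position: [0.4313, -0.092, 0.1157]
tool_rot: [0.0, 1.0, -0.0, 0.0]
ft_force: [0.2, 0.4, -1.4]
grip_width: 0.0256
grip_force: 25.0
```

Request:
move_arm:
  commands:
    - {"hand": 2, "travel": [0, 0, 0.1], "twist": [0, 0, 0]}
    - {"hand": 2, "travel": [0, 0, 0.05], "twist": [0, 0, 0]}
    - {"hand": 2, "travel": [0, 0, 0], "twist": [0, 0, 0]}

```text
time: 12.4
position: [0.4313, -0.092, 0.1142]
tool_rot: [0.0, 1.0, -0.0, 0.0]
ft_force: [-0.5, -0.6, 0.7]
grip_width: 0.0252
grip_force: 25.0
```

Request:
move_arm:
  commands:
    - {"hand": 2, "travel": [0, 0, 0.05], "twist": [0, 0, 0]}
    - {"hand": 2, "travel": [0, 0, 0.03], "twist": [0, 0, 0]}
    - {"hand": 2, "travel": [0, 0, 0], "twist": [0, 0, 0]}

```text
time: 12.65
position: [0.4313, -0.092, 0.1141]
tool_rot: [-0.0, 1.0, -0.0, 0.0]
ft_force: [-1.3, 0.5, 8.6]
grip_width: 0.025
grip_force: 25.0
```

Contact force again at the seated height. I'll release and head for the red lid.

Request:
move_arm:
  commands:
    - {"hand": 5.5, "travel": [0, 0, 0], "twist": [0, 0, 0]}
    - {"hand": 5.5, "travel": [0, 0, 0], "twist": [0, 0, 0]}
    - {"hand": 5.5, "travel": [0, 0, 0], "twist": [0, 0, 0]}
    - {"hand": 5.5, "travel": [0, 0, 0], "twist": [0, 0, 0]}
    - {"hand": 5.5, "travel": [0, 0, 0], "twist": [0, 0, 0]}

```text
time: 13.07
position: [0.4312, -0.0919, 0.1131]
tool_rot: [0.0, 1.0, 0.0, -0.0]
ft_force: [0.3, 1.0, -0.1]
grip_width: 0.0497
grip_force: 0.0
```

Request:
move_arm:
  commands:
    - {"hand": 5.5, "travel": [0, 0, 0], "twist": [0, 0, 0]}
    - {"hand": 5.5, "travel": [0, 0, -1], "twist": [0, 0, 0]}
    - {"hand": 5.5, "travel": [0, 0, -2], "twist": [0, 0, 0]}
    - {"hand": 5.5, "travel": [0, 0, -3], "twist": [0, 0, 0]}
    - {"hand": 5.5, "travel": [-0.65, -3.92, 0], "twist": [0, 0, 0]}

```text
time: 13.48
position: [0.4372, -0.1267, 0.1766]
tool_rot: [-0.003, 1.0, 0.001, 0.001]
ft_force: [-0.1, 0.2, -0.1]
grip_width: 0.0545
grip_force: 0.0
```

Request:
move_arm:
  commands:
    - {"hand": 5.5, "travel": [-0.65, -3.92, 0], "twist": [0, 0, 0]}
    - {"hand": 5.5, "travel": [-0.65, -3.92, 0], "twist": [0, 0, 0]}
    - {"hand": 5.5, "travel": [-0.65, -3.92, 0], "twist": [0, 0, 0]}
    - {"hand": 5.5, "travel": [-0.65, -3.92, 0], "twist": [0, 0, 0]}
    - {"hand": 5.5, "travel": [-0.65, -3.92, 0], "twist": [0, 0, 0]}

```text
time: 13.9
position: [0.47, -0.3289, 0.1731]
tool_rot: [0.0, 1.0, 0.0, -0.0]
ft_force: [0.7, -0.3, 0.6]
grip_width: 0.0545
grip_force: 0.0
```

Request:
move_arm:
  commands:
    - {"hand": 5.5, "travel": [-0.65, -3.92, 0], "twist": [0, 0, 0]}
    - {"hand": 5.5, "travel": [-0.65, -3.92, 0], "twist": [0, 0, 0]}
    - {"hand": 5.5, "travel": [-0.65, -3.92, 0], "twist": [0, 0, 0]}
    - {"hand": 5.5, "travel": [0, 0, 0], "twist": [0, 0, 0]}
    - {"hand": 5.5, "travel": [0, 0, 0], "twist": [0, 0, 0]}

```text
time: 14.32
position: [0.4893, -0.4469, 0.1723]
tool_rot: [0.001, 1.0, 0.0, -0.0]
ft_force: [0.4, 0.4, -0.4]
grip_width: 0.0551
grip_force: 0.0
```

```bash
python3 w.py w6|grep red;  python3 -c "
from rig import robot;import cv2,numpy as np
o=robot.get_obs();print(o['position'])
a=cv2.imread('pics/w6.png');b=cv2.resize(robot.camera('side')['frame'][150:400,180:480,::-1],(400,300))
cv2.imwrite('pics/c6.png',np.hstack([b,cv2.resize(a,(400,300))]))"
```

```text
red  [306. 234.] lid [ 0.5078 -0.4596] 0.11 can [ 0.4813 -0.4555] 0.05
[ 0.48901225 -0.44471295  0.17219276]
```

View pics/c6.png

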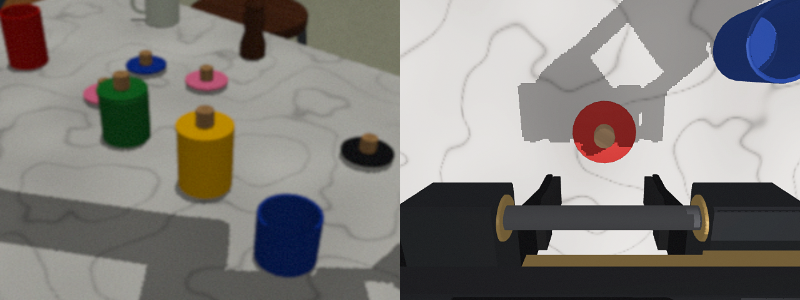

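Green and yellow canisters are closed with their lids level, and the red lid is centred between the fingers (wrist view 604,131). Descend to z≈0.012 and grip.

Request:
move_arm:
  commands:
    - {"hand": 5.5, "travel": [0, 0, 4], "twist": [0, 0, 0]}
    - {"hand": 5.5, "travel": [0, 0, 4], "twist": [0, 0, 0]}
    - {"hand": 5.5, "travel": [0, 0, 4], "twist": [0, 0, 0]}
    - {"hand": 5.5, "travel": [0, 0, 2.5], "twist": [0, 0, 0]}
    - {"hand": 5.5, "travel": [0, 0, 1], "twist": [0, 0, 0]}

```text
time: 14.83
position: [0.4874, -0.4397, 0.0139]
tool_rot: [-0.001, 1.0, 0.004, -0.003]
ft_force: [0.4, 0.8, -0.6]
grip_width: 0.0547
grip_force: 0.0
```

Request:
move_arm:
  commands:
    - {"hand": 5.5, "travel": [0, 0, 0.4], "twist": [0, 0, 0]}
    - {"hand": 5.5, "travel": [0, 0, 0], "twist": [0, 0, 0]}
    - {"hand": 2, "travel": [0, 0, 0], "twist": [0, 0, 0]}
    - {"hand": 2, "travel": [0, 0, 0], "twist": [0, 0, 0]}
    - {"hand": 2, "travel": [0, 0, 0], "twist": [0, 0, 0]}

```text
time: 15.25
position: [0.4907, -0.4459, 0.0165]
tool_rot: [-0.0, 1.0, -0.002, 0.001]
ft_force: [1.0, -0.4, 1.1]
grip_width: 0.0425
grip_force: 0.0
```

Request:
move_arm:
  commands:
    - {"hand": 2, "travel": [0, 0, 0], "twist": [0, 0, 0]}
    - {"hand": 2, "travel": [0, 0, 0], "twist": [0, 0, 0]}
    - {"hand": 2, "travel": [0, 0, 0], "twist": [0, 0, 0]}
    - {"hand": 2, "travel": [0, 0, 0], "twist": [0, 0, 0]}
    - {"hand": 2, "travel": [0, 0, 0], "twist": [0, 0, 0]}

```text
time: 15.67
position: [0.49, -0.445, 0.015]
tool_rot: [0.0, 1.0, -0.0, 0.0]
ft_force: [-0.8, 1.7, 5.3]
grip_width: 0.0249
grip_force: 25.0
```

Request:
move_arm:
  commands:
    - {"hand": 2, "travel": [0, 0, -1.5], "twist": [0, 0, 0]}
    - {"hand": 2, "travel": [0, 0, -4], "twist": [0, 0, 0]}
    - {"hand": 2, "travel": [0, 0, -4], "twist": [0, 0, 0]}
    - {"hand": 2, "travel": [0, 0, -4], "twist": [0, 0, 0]}
    - {"hand": 2, "travel": [0, 0, -4], "twist": [0, 0, 0]}

```text
time: 16.08
position: [0.4892, -0.4442, 0.1901]
tool_rot: [0.0, 1.0, 0.001, -0.001]
ft_force: [0.4, -0.0, -1.5]
grip_width: 0.0254
grip_force: 25.0
```

Request:
move_arm:
  commands:
    - {"hand": 2, "travel": [0, 2, 0], "twist": [0, 0, 0]}
    - {"hand": 2, "travel": [0, 4, 0], "twist": [0, 0, 0]}
    - {"hand": 2, "travel": [0, 4, 0], "twist": [0, 0, 0]}
    - {"hand": 2, "travel": [0, 4, 0], "twist": [0, 0, 0]}
    - {"hand": 2, "travel": [0, 4, 0], "twist": [0, 0, 0]}

```text
time: 16.5
position: [0.4889, -0.2629, 0.1887]
tool_rot: [0.001, 1.0, 0.0, -0.0]
ft_force: [1.0, 0.6, -0.6]
grip_width: 0.0252
grip_force: 25.0
```

Request:
move_arm:
  commands:
    - {"hand": 2, "travel": [0, 4, 0], "twist": [0, 0, 0]}
    - {"hand": 2, "travel": [0, 4, 0], "twist": [0, 0, 0]}
    - {"hand": 2, "travel": [0, 4, 0], "twist": [0, 0, 0]}
    - {"hand": 2, "travel": [0, 4, 0], "twist": [0, 0, 0]}
    - {"hand": 2, "travel": [0, 4, 0], "twist": [0, 0, 0]}

```text
time: 16.92
position: [0.489, -0.0629, 0.1889]
tool_rot: [0.0, 1.0, 0.0, -0.0]
ft_force: [1.1, 1.2, -0.9]
grip_width: 0.0254
grip_force: 25.0
```

Request:
move_arm:
  commands:
    - {"hand": 2, "travel": [0, 4, 0], "twist": [0, 0, 0]}
    - {"hand": 2, "travel": [0, 4, 0], "twist": [0, 0, 0]}
    - {"hand": 2, "travel": [0, 4, 0], "twist": [0, 0, 0]}
    - {"hand": 2, "travel": [0, 4, 0], "twist": [0, 0, 0]}
    - {"hand": 2, "travel": [0, 4, 0], "twist": [0, 0, 0]}

```text
time: 17.33
position: [0.4891, 0.1371, 0.1889]
tool_rot: [0.0, 1.0, -0.0, -0.0]
ft_force: [1.0, -1.0, -1.0]
grip_width: 0.0249
grip_force: 25.0
```

Request:
move_arm:
  commands:
    - {"hand": 2, "travel": [0, 4, 0], "twist": [0, 0, 0]}
    - {"hand": 2, "travel": [0, 4, 0], "twist": [0, 0, 0]}
    - {"hand": 2, "travel": [0, 4, 0], "twist": [0, 0, 0]}
    - {"hand": 2, "travel": [0, 4, 0], "twist": [0, 0, 0]}
    - {"hand": 2, "travel": [0, 4, 0], "twist": [0, 0, 0]}

```text
time: 17.75
position: [0.4889, 0.3371, 0.1887]
tool_rot: [-0.0, 1.0, -0.0, -0.0]
ft_force: [0.6, -0.4, -1.0]
grip_width: 0.0249
grip_force: 25.0
```

Request:
move_arm:
  commands:
    - {"hand": 2, "travel": [-0.4, 4, 0], "twist": [0, 0, 0]}
    - {"hand": 2, "travel": [0, 3, 0], "twist": [0, 0, 0]}
    - {"hand": 2, "travel": [0, 1.2, 0], "twist": [0, 0, 0]}
    - {"hand": 2, "travel": [0, 0, 0], "twist": [0, 0, 0]}
    - {"hand": 2, "travel": [0, 0, 0], "twist": [0, 0, 0]}

```text
time: 18.17
position: [0.493, 0.4165, 0.1883]
tool_rot: [-0.001, 1.0, -0.001, -0.001]
ft_force: [-0.2, 0.5, -1.3]
grip_width: 0.0252
grip_force: 25.0
```

```bash
python3 w.py w7|head -1;  python3 -c "
from rig import robot;import cv2,numpy as np
o=robot.get_obs();print(o['position'])
a=cv2.imread('pics/w7.png');b=cv2.resize(robot.camera('side')['frame'][60:210,120:320,::-1],(400,300));t=cv2.resize(robot.camera('top')['frame'][150:300,40:240,::-1],(400,300))
cv2.imwrite('pics/c7.png',np.vstack([np.hstack([b,t]),np.hstack([cv2.resize(a,(400,300)),0*b])]))"
```

```text
18.1667 [0.493  0.4165 0.1883]
[0.49315229 0.41559845 0.18851242]
```

View pics/c7.png

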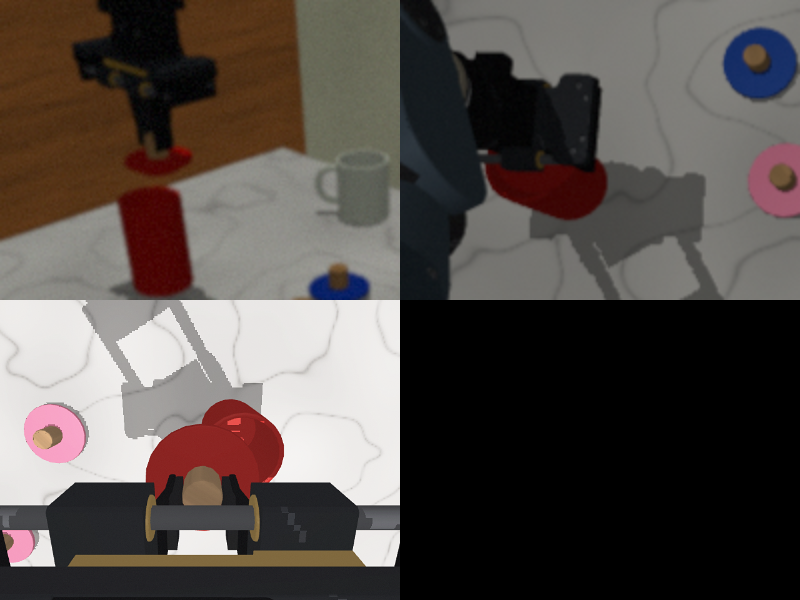

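The red lid is level but about 4 cm short of the canister in y, because I miscounted the rows. Correcting that, then lowering.

Request:
move_arm:
  commands:
    - {"hand": 2, "travel": [0, 2.15, 0], "twist": [0, 0, 0]}
    - {"hand": 2, "travel": [0, 2, 0], "twist": [0, 0, 0]}
    - {"hand": 2, "travel": [0, 0, 0], "twist": [0, 0, 0]}
    - {"hand": 2, "travel": [0, 0, 0], "twist": [0, 0, 0]}

```text
time: 18.65
position: [0.494, 0.4577, 0.1893]
tool_rot: [0.0, 1.0, -0.0, -0.0]
ft_force: [0.0, -0.2, -1.5]
grip_width: 0.0249
grip_force: 25.0
```

Request:
move_arm:
  commands:
    - {"hand": 2, "travel": [0, 0, 1.5], "twist": [0, 0, 0]}
    - {"hand": 2, "travel": [0, 0, 1.5], "twist": [0, 0, 0]}
    - {"hand": 2, "travel": [0, 0, 0.8], "twist": [0, 0, 0]}
    - {"hand": 2, "travel": [0, 0, 0.2], "twist": [0, 0, 0]}
    - {"hand": 2, "travel": [0, 0, 0], "twist": [0, 0, 0]}

```text
time: 19.07
position: [0.4935, 0.4574, 0.1486]
tool_rot: [0.001, 1.0, -0.001, -0.001]
ft_force: [-0.4, 0.1, -1.0]
grip_width: 0.0251
grip_force: 25.0
```

```bash
python3 w.py w8|head -1;  python3 -c "
from rig import robot;import cv2,numpy as np
o=robot.get_obs();print(o['position'],o['ft_force'])
a=cv2.imread('pics/w8.png');b=cv2.resize(robot.camera('side')['frame'][110:230,140:260,::-1],(400,400),interpolation=cv2.INTER_CUBIC)
cv2.imwrite('pics/c8.png',np.hstack([b,cv2.resize(a[200:400,220:420],(400,400))]))"
```

```text
19.0667 [0.4935 0.4574 0.1486]
[0.4940444 0.4580022 0.1493953] [ 0.25695279 -0.79731604 -1.40108381]
```

View pics/c8.png

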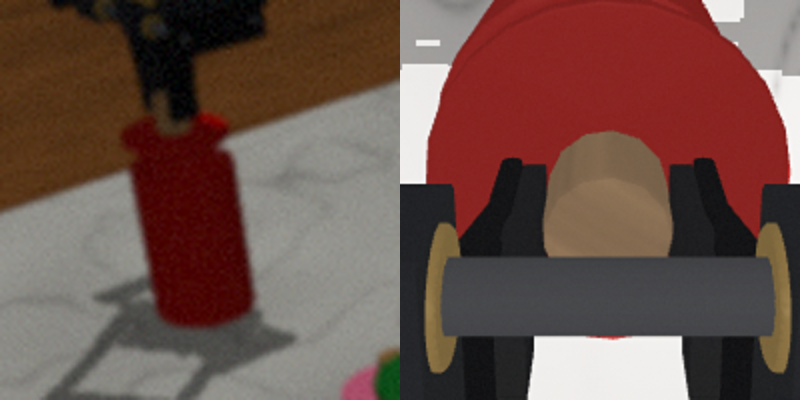

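Lid is level just above the rim and centred to within about 3 mm, inside the fit's 6 mm play. I'm continuing down slowly.

Request:
move_arm:
  commands:
    - {"hand": 2, "travel": [0, 0, 0.5], "twist": [0, 0, 0]}
    - {"hand": 2, "travel": [0, 0, 0.4], "twist": [0, 0, 0]}
    - {"hand": 2, "travel": [0, 0, 0.3], "twist": [0, 0, 0]}
    - {"hand": 2, "travel": [0, 0, 0.2], "twist": [0, 0, 0]}
    - {"hand": 2, "travel": [0, 0, 0], "twist": [0, 0, 0]}

```text
time: 19.58
position: [0.4933, 0.4586, 0.1345]
tool_rot: [-0.0, 1.0, -0.0, -0.001]
ft_force: [-0.6, 1.2, -1.2]
grip_width: 0.0254
grip_force: 25.0
```

Request:
move_arm:
  commands:
    - {"hand": 2, "travel": [0, 0, 0.15], "twist": [0, 0, 0]}
    - {"hand": 2, "travel": [0, 0, 0.1], "twist": [0, 0, 0]}
    - {"hand": 2, "travel": [0, 0, 0.1], "twist": [0, 0, 0]}
    - {"hand": 2, "travel": [0, 0, 0], "twist": [0, 0, 0]}

```text
time: 19.92
position: [0.4937, 0.4587, 0.1316]
tool_rot: [-0.0, 1.0, -0.0, -0.0]
ft_force: [0.9, 0.8, -1.8]
grip_width: 0.0249
grip_force: 25.0
```

Request:
move_arm:
  commands:
    - {"hand": 2, "travel": [0, 0, 0.1], "twist": [0, 0, 0]}
    - {"hand": 2, "travel": [0, 0, 0.05], "twist": [0, 0, 0]}
    - {"hand": 2, "travel": [0, 0, 0], "twist": [0, 0, 0]}

```text
time: 20.17
position: [0.4937, 0.4587, 0.1301]
tool_rot: [-0.0, 1.0, -0.0, -0.0]
ft_force: [1.1, -0.3, -0.6]
grip_width: 0.0253
grip_force: 25.0
```

Request:
move_arm:
  commands:
    - {"hand": 2, "travel": [0, 0, 0.05], "twist": [0, 0, 0]}
    - {"hand": 2, "travel": [0, 0, 0], "twist": [0, 0, 0]}

```text
time: 20.33
position: [0.4938, 0.4588, 0.1301]
tool_rot: [0.0, 1.0, 0.0, 0.0]
ft_force: [-0.3, -1.2, 0.5]
grip_width: 0.025
grip_force: 25.0
```

Request:
move_arm:
  commands:
    - {"hand": 2, "travel": [0, 0, 0.05], "twist": [0, 0, 0]}
    - {"hand": 2, "travel": [0, 0, 0], "twist": [0, 0, 0]}

```text
time: 20.5
position: [0.4938, 0.4588, 0.13]
tool_rot: [-0.0, 1.0, 0.0, 0.0]
ft_force: [-1.3, -1.4, 4.7]
grip_width: 0.0254
grip_force: 25.0
```

Request:
move_arm:
  commands:
    - {"hand": 5.5, "travel": [0, 0, 0], "twist": [0, 0, 0]}
    - {"hand": 5.5, "travel": [0, 0, 0], "twist": [0, 0, 0]}
    - {"hand": 5.5, "travel": [0, 0, 0], "twist": [0, 0, 0]}
    - {"hand": 5.5, "travel": [0, 0, 0], "twist": [0, 0, 0]}
    - {"hand": 5.5, "travel": [0, 0, 0], "twist": [0, 0, 0]}

```text
time: 20.92
position: [0.4938, 0.4587, 0.1289]
tool_rot: [0.0, 1.0, -0.0, -0.0]
ft_force: [-0.2, -0.5, -0.4]
grip_width: 0.0499
grip_force: 0.0
```

Request:
move_arm:
  commands:
    - {"hand": 5.5, "travel": [0, 0, 0], "twist": [0, 0, 0]}
    - {"hand": 5.5, "travel": [0, 0, -1], "twist": [0, 0, 0]}
    - {"hand": 5.5, "travel": [0, 0, -2.5], "twist": [0, 0, 0]}
    - {"hand": 5.5, "travel": [0, 0, -3], "twist": [0, 0, 0]}
    - {"hand": 5.5, "travel": [-1.97, -2.96, 0], "twist": [0, 0, 0]}

```text
time: 21.33
position: [0.5136, 0.436, 0.2015]
tool_rot: [-0.003, 1.0, 0.005, 0.004]
ft_force: [1.3, 0.3, 0.3]
grip_width: 0.0549
grip_force: 0.0
```

Request:
move_arm:
  commands:
    - {"hand": 5.5, "travel": [-1.97, -2.96, 0], "twist": [0, 0, 0]}
    - {"hand": 5.5, "travel": [-1.97, -2.96, 0], "twist": [0, 0, 0]}
    - {"hand": 5.5, "travel": [-1.97, -2.96, 0], "twist": [0, 0, 0]}
    - {"hand": 5.5, "travel": [-1.97, -2.96, 0.5], "twist": [0, 0, 0]}
    - {"hand": 5.5, "travel": [-1.97, -2.96, 1], "twist": [0, 0, 0]}

```text
time: 21.75
position: [0.614, 0.2802, 0.1817]
tool_rot: [-0.0, 1.0, 0.001, 0.002]
ft_force: [0.3, 1.4, -0.2]
grip_width: 0.0551
grip_force: 0.0
```

Request:
move_arm:
  commands:
    - {"hand": 5.5, "travel": [-1.97, -2.96, 1], "twist": [0, 0, 0]}
    - {"hand": 5.5, "travel": [0, 0, 0], "twist": [0, 0, 0]}
    - {"hand": 5.5, "travel": [0, 0, 0], "twist": [0, 0, 0]}
    - {"hand": 5.5, "travel": [0, 0, 0], "twist": [0, 0, 0]}

```text
time: 22.08
position: [0.6316, 0.2517, 0.1697]
tool_rot: [0.0, 1.0, 0.0, -0.0]
ft_force: [1.3, 0.6, -0.4]
grip_width: 0.0551
grip_force: 0.0
```

```bash
python3 w.py w9|grep -E "blue|^[0-9]";  python3 -c "
from rig import robot;import cv2,numpy as np
o=robot.get_obs();print(o['position'],o['ft_force'])
a=cv2.imread('pics/w9.png');b=cv2.resize(robot.camera('side')['frame'][110:260,140:340,::-1],(400,300),interpolation=cv2.INTER_CUBIC)
cv2.imwrite('pics/c9.png',np.hstack([b,cv2.resize(a,(400,300))]))"
```

```text
22.0833 [0.6316 0.2517 0.1697]
blue  [323. 211.] lid [0.6313 0.2523] 0.97 can [0.6189 0.2524] 0.64
[0.63128201 0.25248949 0.16993323] [-0.81161907  1.62010619  0.19798807]
```

View pics/c9.png

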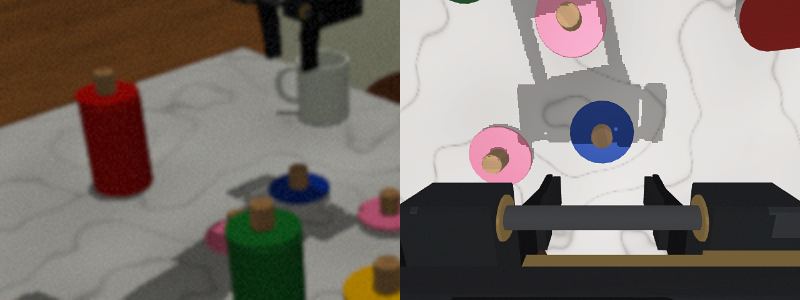

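The red lid is seated. The blue lid is centred under the gripper (wrist fit 0.6313, 0.2523).

Request:
move_arm:
  commands:
    - {"hand": 5.5, "travel": [0, 0, 4], "twist": [0, 0, 0]}
    - {"hand": 5.5, "travel": [0, 0, 4], "twist": [0, 0, 0]}
    - {"hand": 5.5, "travel": [0, 0, 4], "twist": [0, 0, 0]}
    - {"hand": 5.5, "travel": [0, 0, 2.2], "twist": [0, 0, 0]}
    - {"hand": 5.5, "travel": [0, 0, 0.9], "twist": [0, 0, 0]}

```text
time: 22.6
position: [0.6277, 0.2526, 0.0143]
tool_rot: [-0.001, 1.0, -0.001, -0.004]
ft_force: [-0.6, 0.2, -0.3]
grip_width: 0.0549
grip_force: 0.0
```

Request:
move_arm:
  commands:
    - {"hand": 5.5, "travel": [0, 0, 0.5], "twist": [0, 0, 0]}
    - {"hand": 5.5, "travel": [0, 0, 0], "twist": [0, 0, 0]}
    - {"hand": 2, "travel": [0, 0, 0], "twist": [0, 0, 0]}
    - {"hand": 2, "travel": [0, 0, 0], "twist": [0, 0, 0]}
    - {"hand": 2, "travel": [0, 0, 0], "twist": [0, 0, 0]}

```text
time: 23.02
position: [0.6331, 0.252, 0.0154]
tool_rot: [-0.0, 1.0, 0.0, 0.002]
ft_force: [-0.7, -0.2, -0.5]
grip_width: 0.042
grip_force: 0.0
```

Request:
move_arm:
  commands:
    - {"hand": 2, "travel": [0, 0, 0], "twist": [0, 0, 0]}
    - {"hand": 2, "travel": [0, 0, 0], "twist": [0, 0, 0]}
    - {"hand": 2, "travel": [0, 0, 0], "twist": [0, 0, 0]}
    - {"hand": 2, "travel": [0, 0, 0], "twist": [0, 0, 0]}
    - {"hand": 2, "travel": [0, 0, 0], "twist": [0, 0, 0]}

```text
time: 23.43
position: [0.632, 0.2515, 0.014]
tool_rot: [0.0, 1.0, 0.0, 0.0]
ft_force: [-0.7, -0.6, 4.8]
grip_width: 0.0253
grip_force: 25.0
```

Request:
move_arm:
  commands:
    - {"hand": 2, "travel": [0, 0, -1.5], "twist": [0, 0, 0]}
    - {"hand": 2, "travel": [0, 0, -4], "twist": [0, 0, 0]}
    - {"hand": 2, "travel": [0, 0, -4], "twist": [0, 0, 0]}
    - {"hand": 2, "travel": [0, 0, -4], "twist": [0, 0, 0]}
    - {"hand": 2, "travel": [0, 0, -3.5], "twist": [0, 0, 0]}

```text
time: 23.85
position: [0.6316, 0.2515, 0.185]
tool_rot: [0.0, 1.0, 0.0, 0.0]
ft_force: [1.0, -0.2, -1.3]
grip_width: 0.0254
grip_force: 25.0
```

Request:
move_arm:
  commands:
    - {"hand": 2, "travel": [1.633, -3.483, 0], "twist": [0, 0, 0]}
    - {"hand": 2, "travel": [1.633, -3.483, 0], "twist": [0, 0, 0]}
    - {"hand": 2, "travel": [1.633, -3.483, 0], "twist": [0, 0, 0]}
    - {"hand": 2, "travel": [1.633, -3.483, 0], "twist": [0, 0, 0]}
    - {"hand": 2, "travel": [1.633, -3.483, 0], "twist": [0, 0, 0]}

```text
time: 24.27
position: [0.5485, 0.0762, 0.1828]
tool_rot: [-0.0, 1.0, -0.0, -0.0]
ft_force: [0.6, -0.4, -0.5]
grip_width: 0.0249
grip_force: 25.0
```

Request:
move_arm:
  commands:
    - {"hand": 2, "travel": [1.633, -3.483, 0], "twist": [0, 0, 0]}
    - {"hand": 2, "travel": [1.633, -3.483, 0], "twist": [0, 0, 0]}
    - {"hand": 2, "travel": [1.633, -3.483, 0], "twist": [0, 0, 0]}
    - {"hand": 2, "travel": [1.633, -3.483, 0], "twist": [0, 0, 0]}
    - {"hand": 2, "travel": [1.633, -3.483, 0], "twist": [0, 0, 0]}

```text
time: 24.68
position: [0.467, -0.0979, 0.183]
tool_rot: [-0.0, 1.0, 0.0, -0.0]
ft_force: [1.4, 0.1, -2.2]
grip_width: 0.0249
grip_force: 25.0
```

Request:
move_arm:
  commands:
    - {"hand": 2, "travel": [1.633, -3.483, 0], "twist": [0, 0, 0]}
    - {"hand": 2, "travel": [1.633, -3.483, 0], "twist": [0, 0, 0]}
    - {"hand": 2, "travel": [1.633, -3.483, 0], "twist": [0, 0, 0]}
    - {"hand": 2, "travel": [1.633, -3.483, 0], "twist": [0, 0, 0]}
    - {"hand": 2, "travel": [1.633, -3.483, 0], "twist": [0, 0, 0]}

```text
time: 25.1
position: [0.3853, -0.2721, 0.183]
tool_rot: [0.0, 1.0, 0.0, -0.0]
ft_force: [0.6, 0.0, -1.4]
grip_width: 0.0251
grip_force: 25.0
```

Request:
move_arm:
  commands:
    - {"hand": 2, "travel": [0, 0, 1], "twist": [0, 0, 0]}
    - {"hand": 2, "travel": [0, 0, 2], "twist": [0, 0, 0]}
    - {"hand": 2, "travel": [0, 0, 2], "twist": [0, 0, 0]}
    - {"hand": 2, "travel": [0, 0, 1], "twist": [0, 0, 0]}
    - {"hand": 2, "travel": [0, 0, 0], "twist": [0, 0, 0]}

```text
time: 25.52
position: [0.385, -0.2695, 0.121]
tool_rot: [0.0, 1.0, 0.002, -0.002]
ft_force: [-1.1, 0.2, -1.8]
grip_width: 0.0248
grip_force: 25.0
```

Request:
move_arm:
  commands:
    - {"hand": 2, "travel": [0, 0, 0], "twist": [0, 0, 0]}
    - {"hand": 2, "travel": [0, 0, 0], "twist": [0, 0, 0]}

```text
time: 25.68
position: [0.387, -0.2711, 0.1236]
tool_rot: [-0.0, 1.0, -0.0, 0.0]
ft_force: [0.3, -1.0, -0.1]
grip_width: 0.0251
grip_force: 25.0
```

Right above the blue canister. Now the slow descent to z≈0.084.

Request:
move_arm:
  commands:
    - {"hand": 2, "travel": [0, 0, 1.2], "twist": [0, 0, 0]}
    - {"hand": 2, "travel": [0, 0, 1.0], "twist": [0, 0, 0]}
    - {"hand": 2, "travel": [0, 0, 0.6], "twist": [0, 0, 0]}
    - {"hand": 2, "travel": [0, 0, 0.4], "twist": [0, 0, 0]}
    - {"hand": 2, "travel": [0, 0, 0.2], "twist": [0, 0, 0]}

```text
time: 26.1
position: [0.3869, -0.271, 0.0893]
tool_rot: [-0.0, 1.0, -0.0, 0.0]
ft_force: [-0.6, -0.3, -0.1]
grip_width: 0.0254
grip_force: 25.0
```

Request:
move_arm:
  commands:
    - {"hand": 2, "travel": [0, 0, 0.2], "twist": [0, 0, 0]}
    - {"hand": 2, "travel": [0, 0, 0.15], "twist": [0, 0, 0]}
    - {"hand": 2, "travel": [0, 0, 0.05], "twist": [0, 0, 0]}
    - {"hand": 2, "travel": [0, 0, 0], "twist": [0, 0, 0]}

```text
time: 26.43
position: [0.3868, -0.271, 0.0854]
tool_rot: [0.0, 1.0, -0.0, 0.0]
ft_force: [1.4, -0.7, -1.0]
grip_width: 0.0255
grip_force: 25.0
```

Request:
move_arm:
  commands:
    - {"hand": 2, "travel": [0, 0, 0.08], "twist": [0, 0, 0]}
    - {"hand": 2, "travel": [0, 0, 0], "twist": [0, 0, 0]}

```text
time: 26.6
position: [0.3867, -0.2709, 0.0845]
tool_rot: [0.0, 1.0, -0.0, 0.0]
ft_force: [-1.0, -0.3, -1.0]
grip_width: 0.0251
grip_force: 25.0
```

Request:
move_arm:
  commands:
    - {"hand": 2, "travel": [0, 0, 0.05], "twist": [0, 0, 0]}
    - {"hand": 2, "travel": [0, 0, 0.05], "twist": [0, 0, 0]}
    - {"hand": 2, "travel": [0, 0, 0], "twist": [0, 0, 0]}

```text
time: 26.85
position: [0.3868, -0.271, 0.084]
tool_rot: [-0.0, 1.0, -0.0, 0.0]
ft_force: [-1.2, 0.4, 3.7]
grip_width: 0.0252
grip_force: 25.0
```

Seated. Release, then back off and check.

Request:
move_arm:
  commands:
    - {"hand": 5.5, "travel": [0, 0, 0], "twist": [0, 0, 0]}
    - {"hand": 5.5, "travel": [0, 0, 0], "twist": [0, 0, 0]}
    - {"hand": 5.5, "travel": [0, 0, 0], "twist": [0, 0, 0]}
    - {"hand": 5.5, "travel": [0, 0, 0], "twist": [0, 0, 0]}
    - {"hand": 5.5, "travel": [0, 0, 0], "twist": [0, 0, 0]}

```text
time: 27.27
position: [0.3867, -0.2709, 0.0833]
tool_rot: [0.0, 1.0, 0.0, -0.0]
ft_force: [0.2, -0.7, -0.8]
grip_width: 0.0497
grip_force: 0.0
```

Request:
move_arm:
  commands:
    - {"hand": 5.5, "travel": [0, 0, 0], "twist": [0, 0, 0]}
    - {"hand": 5.5, "travel": [0, 0, -1], "twist": [0, 0, 0]}
    - {"hand": 5.5, "travel": [0, 0, -2.5], "twist": [0, 0, 0]}
    - {"hand": 5.5, "travel": [0, 0, -4], "twist": [0, 0, 0]}
    - {"hand": 5.5, "travel": [0, 0, -4], "twist": [0, 0, 0]}

```text
time: 27.68
position: [0.3858, -0.2699, 0.1987]
tool_rot: [0.0, 1.0, 0.002, -0.001]
ft_force: [0.9, -0.3, -0.4]
grip_width: 0.055
grip_force: 0.0
```

Request:
move_arm:
  commands:
    - {"hand": 5.5, "travel": [0, -4, 0], "twist": [0, 0, 0]}
    - {"hand": 5.5, "travel": [0, -4, 0], "twist": [0, 0, 0]}
    - {"hand": 5.5, "travel": [0, -4, 0], "twist": [0, 0, 0]}
    - {"hand": 5.5, "travel": [0, -4, 0], "twist": [0, 0, 0]}
    - {"hand": 5.5, "travel": [0, 0, 0], "twist": [0, 0, 0]}

```text
time: 28.1
position: [0.3871, -0.44, 0.1991]
tool_rot: [0.002, 1.0, -0.005, 0.002]
ft_force: [0.2, -0.3, 0.6]
grip_width: 0.0548
grip_force: 0.0
```

```bash
python3 -c "
from rig import robot;import cv2,numpy as np
t,s=[robot.camera(n)['frame'][...,::-1] for n in('top','side')]
cv2.imwrite('pics/fin.png',np.vstack([cv2.resize(t[130:330,60:560],(750,300)),cv2.resize(s[140:400,170:600],(496,300))[:, :].copy() if 0 else cv2.copyMakeBorder(cv2.resize(s[140:400,170:600],(496,300)),0,0,0,254,0)]))"
```

```text
(no output)
```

View pics/fin.png

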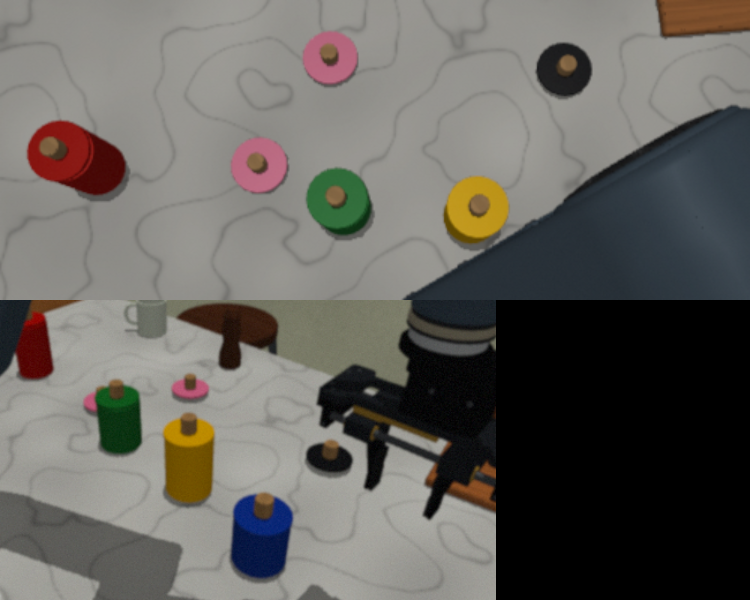

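All four canisters are closed with matching lids, and the black and pink lids are where they were. The gripper is clear, so I'm handing in.

```bash
python3 -c "
from rig import robot;print(robot.hand_in())"
```

```text
the job is handed in; nothing more can be done
None
```

All four lids are on their matching canisters, knob up and seated; the job was handed in at about 28 s, with no verdict returned, and the black spare and both pink lids were left where they lay.

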